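# Hang the coverslip basket in the notched rim of the staining trough

### The arm

A 6-joint arm with a two-finger parallel gripper is mounted at the origin on the work surface. World frame = base frame: x ahead of the robot, y to its left, z up, the work surface at z = 0. Lengths are in m, angles in rad, forces in N, time in s.
With the tool pointing down it reaches from about 0.375 to 0.9 m from the base axis. Payload 3.1 kg.
Tool frame: the origin (TCP) lies between the finger pads; the fingertips stand 17 mm ahead of it and the grasp point (between the pads) lies 2 mm behind it (robot.nose_length is the distance from the TCP to the fingertips, in m); z points along the fingers, y is the line along which they close (so a half turn about z gives the same grasp; the last joint's range is limited). The gripper opens to 87 mm and grips with 3 to 60 N. Pads are 19 mm wide; open, the fingers measure 117 mm over their backs; the gripper's body (75 mm by 190 mm) begins 51 mm behind the grasp point.
Start: joints at [-1.357, 0.527, 1.433, -0, 1.181, -0.178], TCP at [0.239, -0.578, 0.24] pointing down, gripper open.
Joint ranges: [-3.08, 3.08], [-0.75, 2.2], [0.22, 2.44], [-1.43, 4.57], [0, 2.65], [-2.85, 2.85]. Speed limits (rad/s): [2.79, 2.79, 3.14, 3.14, 3.14, 3.14].

### API

Orientations are given as a unit quaternion [x, y, z, w].
In Python, from rig import robot, cams gives the robot as it stands.
- The arm moves only by the shell command python3 -m pendant 'ROWS' [FORCE]. ROWS is JSON, a list of rows, each an object with "jaw": the opening, from 0 (shut) to 1 (fully open); "linear": the shift along the tool's x, y, z in cm, a list of three; "twist": the turn about the tool's z in degrees. A call has 1 to 12 rows; each row shifts and turns the commanded pose from where the row before left it, along the tool's axes as they then stand; what a row does not reach is not made up. A row lasts 1/12 s, in which the tool goes at most 41.7 mm and 7.16 degrees, less where a joint would pass 70% of its speed; a pose out of reach is approached as far as the arm can. A call is refused whole if a number of a shift passes 4.17 or a number of a turn 7.16, either way. A call with a gripper value outside its range is refused whole. The fingers move at their own pace and stop on an object; FORCE is the grip in N (left out, the last holds). Time passes only in rows, so rows that do not move let the fingers close. It gives the time, the measured TCP pose, the force, the opening and the grip force at its end, in the units of the state.
- robot.get_obs(): the state, without advancing time (a new reading comes with each control period).
- cams.camera(name): name is "scene" or "top" or "wrist"; returns a dict with "color" (400x640x3 uint8, blue, green, red), "depth" (400x640 float32, m along the optical axis (not along the pixel's ray), 0 where there is no reading), "fov_y" (degrees; the focal length in pixels is half the picture's height over the tangent of half this angle, whatever the lens; pixels are square), "cx", "cy" (the principal point, pixels), "view" (4x4, takes a point from world to camera coordinates). Camera axes: x right, y down, z forward; pixel columns grow to the right and rows downward; lengths in m; the calibration is good to about 2 mm. A picture is of the moment at which its call begins.
- robot.hand_in(): hands the job in; it is judged then, once.
The state is a dict: "time": time; "q": joint angles; "joint_velocities": joint speeds; "joint_torque": joint torques, N m; "position": TCP position; "tool_rot": TCP orientation; "ft_force": force on the tool from outside, world axes, zero at the start; "moment": the same for the moment, N m; "grip_width": finger opening in m; "grip_force": force on a finger pad.
Only numpy, scipy, OpenCV 4.12 (cv2) and the standard library are available. Lean on these libraries where they do the work, as an engineer would, in place of code of your own. Each camera call takes 0.05 s, during which the arm holds its last target. There are 200 camera calls.

### The job

Take the steel hook-on coverslip basket by its upright grip out of the draining tray and hook its bent lip over the near rim of the white trough, so that it hangs upright inside, then slide it along the rim strip until its hook finds the notch and goes fully home in it. Keep hold of it until it is all the way down, do not drop it, and be gentle: the rim must not be pressed or pushed hard (stay under about 2 kg of force), the basket must stay upright, and the things standing around are to be left alone.

Things in the scene. Friction and masses are not known exactly. Their poses are not given: they have to be found in the camera images.
- basket: (All sizes in mm.) Loose steel basket, 0.13-0.25 kg, of thin coverslips, with a back plate bent over at the top into a hook. Origin: underside, at the plate's mid thickness and width; x from plate to basket part, y along plate, z up. Plate 3 thick (x -1.5..1.5), 40 wide, 66 tall. Basket part x 1.5..37.5, 40 wide, 22 high (glass to 29). Stands upright in the tray.
- grip (a point): Where to pinch the basket's upright black grip, 90 above the basket's origin: across its 8 thickness (basket x), from above. The grip is 30 wide (basket y), from z 66 (top of the hook's bridge) to z 106, right above the back plate. In mm.
- hook (a point): Middle of the hook's gap, at the bridge's underside: basket x -5.5, z 62. The bridge is 4 thick, 40 wide along y. The gap, which takes the rim, is 8 wide between plate and lip (basket x -9.5..-1.5). The lip (3 thick, to x -12.5) hangs down to z 46, then flares outwards for 8 more, to about x -17, z 37. In mm.
- trough: White open trough fixed to the table, outside 110 (x) by 190 (y), 85 high, walls and floor 5 thick. Origin: centre of underside, z up. The near wall, nearest the robot, is at its -x side: outer face x -55, inner face x -50. Home: basket x along trough x, hook bridge in the notch on the wall's top: basket origin at z 23, x about -48.5. On top of the strip it is at z 31. In mm.
- rim (a point): Middle of the near wall's top edge (trough z 85). On this wall lies a dark steel strip, also 5 thick, 8 high, 134 long, with one notch 44 long at its middle, cut the full 8 down to the wall's top. The strip is clamped with its middle anywhere from 20 mm to the -y to 20 mm to the +y side of this point; where is not reported: see or feel it. Gentle pushing does not shift it. In mm.
- tray: Steel draining tray fixed to the table, 150 (x) by 130 (y), 14 high, walls and floor 5 thick, in which the basket stands at the start. Origin: centre of its underside. In mm.
- oil_bottle: Bystander: small amber bottle, 28 diameter, 60 high, between tray and trough. Origin: centre of its underside. In mm.
- petri_dish: Bystander: closed clear dish, 60 diameter, 14 high. Origin: centre of its underside. In mm.
- beaker: Bystander: glass beaker, 70 diameter, 90 high. Origin: centre of its underside. In mm.
- reagent_bottle: Bystander: glass bottle, 70 diameter, 150 high. Origin: centre of its underside. In mm.
- jar: Bystander: glass jar, 60 diameter, 80 high. Origin: centre of its underside. In mm.
- coverslip_box: Bystander: small white closed box, 60 by 60, 22 high. Origin: centre of its underside. In mm.
Mind the look-alikes: they are no part of the job. Of the things shaped like the basket, the steel one is meant. What is shaped like the trough but red is not meant.

How it is judged:
By the outcome, as a careful person would: the job done as asked, in the order asked, and still so for the second after the job is handed in, with the robot touching nothing.
It also fails if it takes over 72 s, if anything falls off the work surface, if the arm or the gripper's body presses on something with over 40 N, if the wrist force passes 120 N, or if a joint passes its speed limit or range.

## Working session

There is one attempt and no reset: what is moved stays moved. The work goes in short steps, Python scripts to look and compute and a shell command to move; the robot and the scene stay as the last step left them, time stands still between calls to the robot, and variables do not carry over. Pictures are saved under pics/ and viewed, at most 10 in all, crops included, and the job is handed in when it is done.

```bash
mkdir -p pics
cat > h.py <<'E'
import numpy as np,cv2
from rig import robot,cams
def shot(n,save=None):
    c=cams.camera(n)
    if save: cv2.imwrite('pics/'+save,c['color'])
    np.savez('/tmp/'+n+'.npz',**c); return c
def load(n): return dict(np.load('/tmp/'+n+'.npz'))
def geom(c):
    f=200/np.tan(np.radians(float(c['fov_y']))/2); V=np.linalg.inv(c['view']); return f,V
def pts(c):
    f,V=geom(c); v,u=np.mgrid[:400,:640]; d=c['depth']
    P=np.stack([(u-c['cx'])/f*d,(v-c['cy'])/f*d,d,np.ones_like(d)],-1)@V.T
    return P[...,:3]
def ray(c,u,v,z):
    f,V=geom(c); d=V[:3,:3]@np.array([(u-c['cx'])/f,(v-c['cy'])/f,1]); o=V[:3,3]
    return o+d*(z-o[2])/d[2]
E
python3 - <<'E'
from h import *
a=shot('scene');b=shot('top')
cv2.imwrite('pics/a.png',a['color']);cv2.imwrite('pics/b.png',b['color'])
for c in (a,b): print(c['fov_y'],c['cx'],c['cy'],geom(c)[1].round(3).tolist())
o=robot.get_obs();print(o['position'],o['tool_rot'],o['ft_force'],o['grip_width'],o['time'])
E
```

```text
42.52760419135793 318.9645526021638 198.47231192688457 [[-0.586, 0.523, -0.619, 1.275], [0.81, 0.379, -0.447, 0.564], [0.001, -0.764, -0.646, 0.852], [0.0, 0.0, 0.0, 1.0]]
43.43107282275962 322.13178874932225 199.87943278013827 [[-0.06, -0.975, 0.212, 0.212], [-0.998, 0.059, -0.009, 0.04], [-0.004, -0.213, -0.977, 1.567], [0.0, 0.0, 0.0, 1.0]]
[ 0.23855454 -0.57700206  0.23867713] [ 9.80870813e-01  1.94657436e-01 -1.77322070e-05 -9.64515629e-04] [ 0.21011744 -0.58933501 -0.53273497] 0.08692748360898506 0.1
```

View pics/a.png

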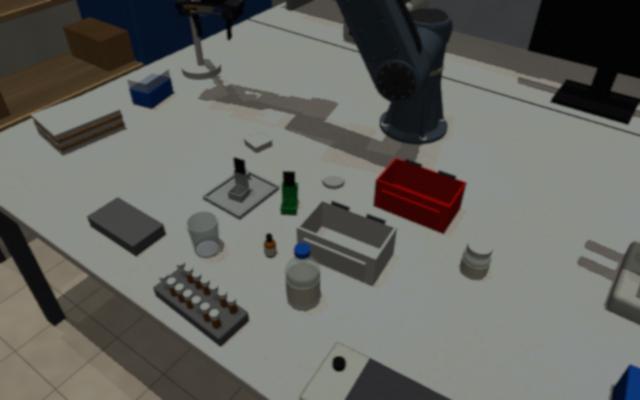

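View pics/b.png

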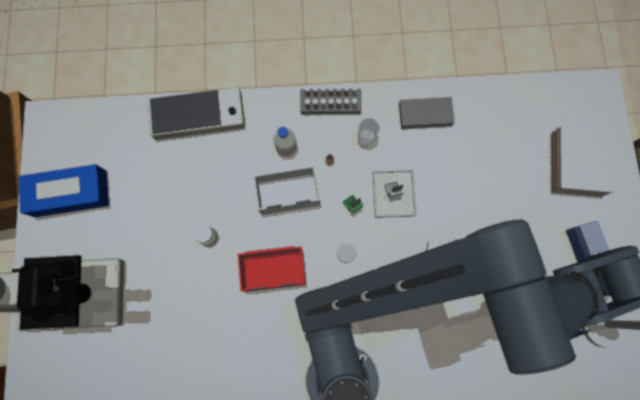

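The steel basket stands in the tray at scene (240,185) and top (394,190). The green look-alike is at scene (289,195) and top (353,204). The white trough is at scene (347,240) and the red one at (420,195). The steel basket in the tray and the white trough fit the description. I'll confirm this in one enlarged crop and measure.

Run:
```python
from h import *
a=load('scene');b=load('top')
A=cv2.resize(a['color'][140:290,190:410],None,fx=3.6,fy=3.6,interpolation=2)
B=cv2.resize(b['color'][150:240,240:430],(792,375),interpolation=2)
A=cv2.resize(A,(792,540));cv2.imwrite('pics/c.png',A); cv2.imwrite('pics/d.png',B)
for n,c in(('scene',a),('top',b)):
    P=pts(c); g=c['color'].max(-1).astype(int)
    # trough/tray clouds
    for nm,(x0,x1,y0,y1) in dict(all=(.38,.9,-.35,.35)).items():
        m=(P[...,0]>x0)&(P[...,0]<x1)&(P[...,1]>y0)&(P[...,1]<y1)&(P[...,2]>.008)&(P[...,2]<.2)
        N,L,S,C=cv2.connectedComponentsWithStats(m.astype(np.uint8))
        for i in range(1,N):
            if S[i,4]>40:
                q=P[L==i];print(n,C[i].round(),S[i,4],q.min(0).round(3),q.max(0).round(3),q.mean(0).round(3))
    # dark points
    m=(g<50)&(P[...,0]>.38)&(P[...,0]<.75)&(abs(P[...,1])<.3)&(P[...,2]>.03)&(P[...,2]<.2)
    N,L,S,C=cv2.connectedComponentsWithStats(m.astype(np.uint8))
    for i in range(1,N):
        if S[i,4]>8: q=P[L==i];print(n,'dark',C[i].round(),S[i,4],q.min(0).round(3),q.max(0).round(3),np.median(q,0).round(3))
```

```text
scene [252. 144.] 108 [ 0.38  -0.349  0.008] [ 0.402 -0.288  0.024] [ 0.391 -0.312  0.017]
scene [239. 186.] 981 [ 0.484 -0.269  0.008] [ 0.639 -0.134  0.112] [ 0.569 -0.194  0.036]
scene [289. 192.] 608 [ 0.497 -0.094  0.008] [ 0.564 -0.036  0.108] [ 0.527 -0.068  0.049]
scene [330. 181.] 146 [ 0.38  -0.066  0.008] [ 0.411 -0.007  0.016] [ 0.395 -0.035  0.012]
scene [410. 204.] 1973 [0.38  0.097 0.008] [0.406 0.29  0.088] [0.395 0.197 0.049]
scene [334. 250.] 6486 [0.515 0.036 0.008] [0.775 0.236 0.151] [0.631 0.142 0.062]
scene [134. 230.] 1665 [ 0.776 -0.35   0.008] [ 0.87  -0.24   0.038] [ 0.828 -0.287  0.03 ]
scene [203. 232.] 1202 [ 0.721 -0.166  0.008] [ 0.79  -0.093  0.091] [ 0.758 -0.126  0.059]
scene [269. 245.] 227 [ 0.669 -0.015  0.008] [0.697 0.013 0.062] [0.686 0.001 0.034]
scene [209. 295.] 2069 [ 0.846 -0.118  0.008] [0.9   0.084 0.073] [ 0.869 -0.001  0.043]
scene [342. 371.] 2112 [0.805 0.268 0.04 ] [0.9   0.35  0.064] [0.855 0.312 0.05 ]
scene dark [240. 170.] 194 [ 0.545 -0.212  0.044] [ 0.565 -0.18   0.112] [ 0.559 -0.196  0.079]
scene dark [289. 184.] 274 [ 0.51
[... 738 characters left out ...]
128 0.096]
top [330. 159.] 77 [ 0.666 -0.02   0.011] [0.69  0.006 0.067] [ 0.675 -0.006  0.04 ]
top [286. 189.] 1183 [0.517 0.032 0.008] [0.666 0.232 0.1  ] [0.582 0.137 0.056]
top [394. 193.] 370 [ 0.484 -0.275  0.008] [ 0.638 -0.138  0.022] [ 0.559 -0.205  0.013]
top [394. 189.] 263 [ 0.539 -0.245  0.008] [ 0.606 -0.177  0.118] [ 0.564 -0.2    0.05 ]
top [354. 203.] 211 [ 0.497 -0.1    0.008] [ 0.561 -0.04   0.116] [ 0.525 -0.07   0.051]
top [433. 244.] 73 [ 0.38  -0.338  0.009] [ 0.403 -0.291  0.032] [ 0.389 -0.309  0.022]
top [346. 248.] 140 [ 0.38  -0.067  0.009] [ 0.409 -0.011  0.022] [ 0.393 -0.04   0.014]
top [271. 251.] 392 [0.38  0.095 0.008] [0.413 0.285 0.093] [0.392 0.189 0.059]
```

View pics/c.png

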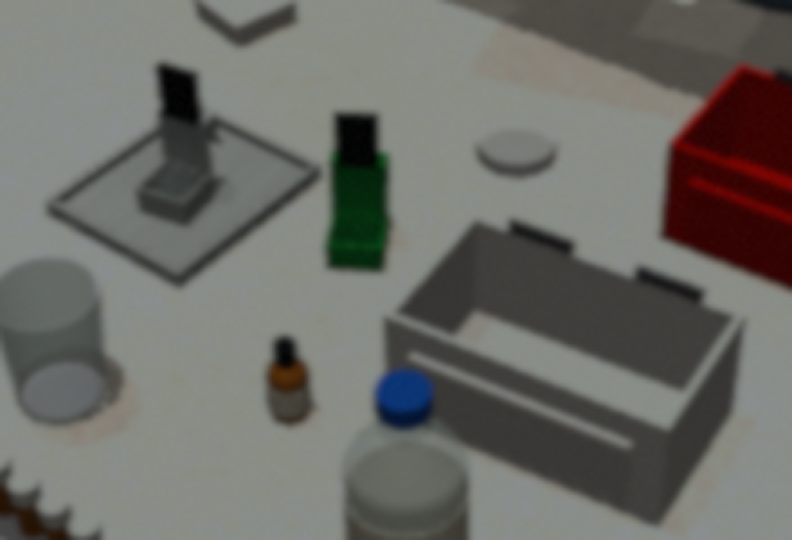

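View pics/d.png

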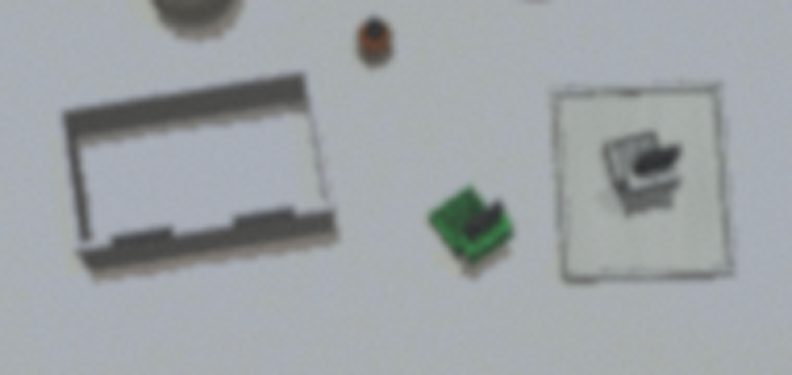

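The crop confirms both. The steel basket has a black grip and faces about world +x in the tray at crop (185,130). The white trough has a dark strip with its notch between crop (573,245) and (637,275). Next I move above the basket.

```bash
python3 -m pendant '[{"jaw":1,"linear":[3.65,-1.85,0],"twist":0},{"jaw":1,"linear":[3.65,-1.85,0],"twist":0},{"jaw":1,"linear":[3.65,-1.85,0],"twist":0},{"jaw":1,"linear":[3.65,-1.85,0],"twist":0},{"jaw":1,"linear":[3.65,-1.85,0],"twist":0},{"jaw":1,"linear":[3.65,-1.85,0],"twist":0},{"jaw":1,"linear":[3.65,-1.85,0],"twist":0},{"jaw":1,"linear":[3.65,-1.85,0],"twist":0},{"jaw":1,"linear":[3.65,-1.85,0],"twist":0},{"jaw":1,"linear":[3.65,-1.85,0],"twist":0},{"jaw":1,"linear":[3.65,-1.85,0],"twist":0},{"jaw":1,"linear":[3.65,-1.85,0],"twist":0}]'
python3 -m pendant '[{"jaw":1,"linear":[0,0,0],"twist":-7},{"jaw":1,"linear":[0,0,0],"twist":-7},{"jaw":1,"linear":[0,0,0],"twist":-7},{"jaw":1,"linear":[0,0,0],"twist":-7},{"jaw":1,"linear":[0,0,0],"twist":-7},{"jaw":1,"linear":[0,0,0],"twist":-7},{"jaw":1,"linear":[0,0,0],"twist":-7},{"jaw":1,"linear":[0,0,0],"twist":-7},{"jaw":1,"linear":[0,0,0],"twist":-7},{"jaw":1,"linear":[0,0,0],"twist":-7},{"jaw":1,"linear":[0,0,0],"twist":-7},{"jaw":1,"linear":[0,0,0],"twist":-7}]'
cat >> h.py <<'E'
def st():
    o=robot.get_obs();x,y,_,_=o['tool_rot']; b=np.degrees(2*np.arctan2(y,x))-90
    print('t',round(o['time'],2),'pos',o['position'].round(4),'b(tool y angle)',round((b+180)%360-180,2),'F',np.round(o['ft_force'],2),'M',np.round(o['moment'],2),'w',round(o['grip_width'],4),'g',round(o['grip_force'],1)); return o
E
python3 - <<'E'
from h import *
st(); c=shot('wrist','w1.png'); print(geom(c)[1].round(3).tolist(),c['fov_y'])
P=pts(c); g=c['color'].max(-1).astype(int)
m=(g<60)&(P[...,2]>.075)&(P[...,2]<.15)
N,L,S,C=cv2.connectedComponentsWithStats(m.astype(np.uint8))
for i in range(1,N):
    if S[i,4]>30: q=P[L==i];print(C[i].round(),S[i],q.min(0).round(3),q.max(0).round(3),np.median(q,0).round(3))
E
```

```text
time: 1.1
position: [0.5594, -0.2032, 0.2392]
tool_rot: [0.981, 0.195, -0.0, -0.0]
ft_force: [0.7, -0.1, 0.2]
grip_width: 0.0869
grip_force: 0.0
time: 2.1
position: [0.5584, -0.205, 0.239]
tool_rot: [0.596, 0.803, -0.0, -0.001]
ft_force: [0.5, -0.7, 0.1]
grip_width: 0.0871
grip_force: 0.0
t 2.1 pos [ 0.5584 -0.205   0.239 ] b(tool y angle) 16.79 F [ 0.54 -0.68  0.11] M [-0.   -0.09 -0.03] w 0.0871 g 0.0
[[0.957, 0.282, 0.068, 0.539], [0.29, -0.929, -0.23, -0.144], [-0.001, 0.24, -0.971, 0.384], [0.0, 0.0, 0.0, 1.0]] 65.61593507225093
[319.  33.] [313   9  15  46 412] [ 0.51  -0.089  0.076] [ 0.529 -0.062  0.108] [ 0.52  -0.079  0.106]
[317. 183.] [313 165  10  37 234] [ 0.549 -0.216  0.077] [ 0.559 -0.187  0.113] [ 0.554 -0.199  0.111]
```

View pics/w1.png

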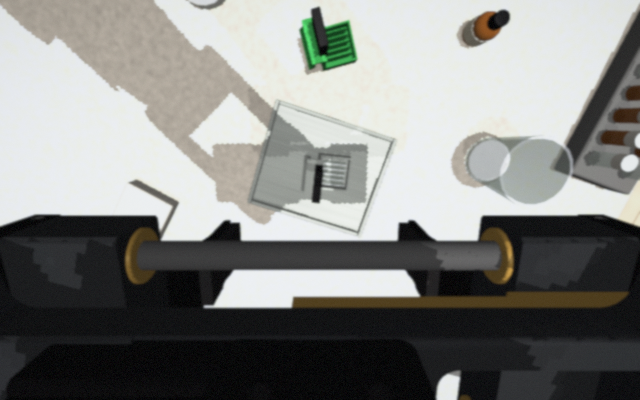

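The wrist picture shows the steel basket's grip at (317,183), with the basket part to its right, toward tool +y. It is nearly aligned with the tool. Next I measure the yaw.

Run:
```python
from h import *
c=load('wrist'); P=pts(c); g=c['color'].max(-1)
m=np.zeros_like(g,bool); m[165:211,308:328]=1
q=P[m&(g<60)&(P[...,2]>.1)&(P[...,2]<.12)]
r=cv2.minAreaRect((q[:,:2]*1000).astype(np.float32)); print(len(q),r,q[:,2].max())
# ray approach: pixel contour at z=.111
u=np.argwhere(m&(g<60)&(P[...,2]>.1)); w=np.array([ray(c,b,a,.111)[:2]*1000 for a,b in u],np.float32)
r=cv2.minAreaRect(w);print(r)
o=robot.get_obs();p=o['position'];b=np.radians(16.79)
d=np.array(r[0])/1000-p[:2]; print('tool x,y shift cm',100*d@[-np.sin(b),np.cos(b)],100*d@[np.cos(b),np.sin(b)])
```

```text
212 ((554.9940795898438, -201.3922119140625), (6.4477996826171875, 28.648298263549805), 10.737988471984863) 0.11280660843052931
((554.7942504882812, -200.4295196533203), (6.414271354675293, 29.99742317199707), 10.740351676940918)
tool x,y shift cm 0.5411329534596225 -0.20734454590016435
```

```bash
python3 -m pendant '[{"jaw":0.6,"linear":[0,0,0],"twist":6},{"jaw":0.5,"linear":[0.52,-0.27,2],"twist":0},{"jaw":0.4,"linear":[0,0,2.5],"twist":0},{"jaw":0.4,"linear":[0,0,2.5],"twist":0},{"jaw":0.4,"linear":[0,0,2.5],"twist":0},{"jaw":0.4,"linear":[0,0,1.5],"twist":0},{"jaw":0.4,"linear":[0,0,0],"twist":0}]' 25
python3 - <<'E'
from h import *
st(); c=shot('wrist','w2.png'); P=pts(c); g=c['color'].max(-1)
m=(g<60)&(P[...,2]>.105)&(P[...,2]<.116)&(abs(P[...,0]-.555)<.03)&(abs(P[...,1]+.2)<.03)
q=P[m];print(len(q)); 
if len(q)>9: print(cv2.minAreaRect((q[:,:2]*1000).astype(np.float32)))
E
```

```text
time: 2.73
position: [0.5526, -0.1992, 0.1257]
tool_rot: [0.641, 0.768, -0.001, -0.004]
ft_force: [0.7, 0.6, -0.6]
grip_width: 0.0482
grip_force: 0.0
t 2.73 pos [ 0.5526 -0.1992  0.1257] b(tool y angle) 10.31 F [ 0.72  0.63 -0.62] M [-0.01 -0.16 -0.03] w 0.0482 g 0.0
406
((554.12841796875, -193.28396606445312), (57.86484909057617, 12.891880989074707), 7.126705646514893)
```

View pics/w2.png

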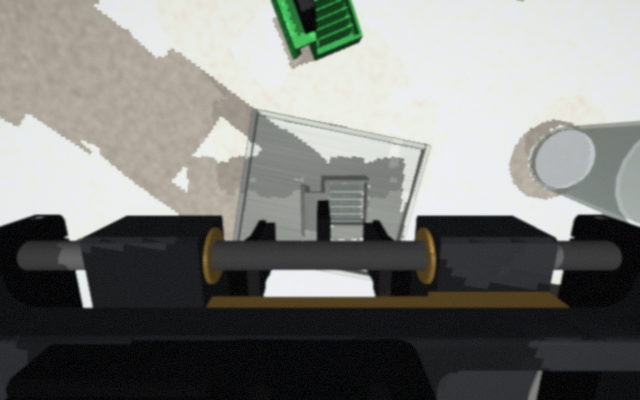

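The grip, at (323,225), sits centred between the fingers at (262) and (380), and the orientation matches. Next I descend and close.

```bash
python3 -m pendant '[{"jaw":0.4,"linear":[0,0.2,1.5],"twist":0},{"jaw":0.4,"linear":[0,0,1.5],"twist":0},{"jaw":0.4,"linear":[0,0,0],"twist":0},{"jaw":0.25,"linear":[0,0,0],"twist":0},{"jaw":0.18,"linear":[0,0,0],"twist":0},{"jaw":0.12,"linear":[0,0,0],"twist":0},{"jaw":0.06,"linear":[0,0,0],"twist":0},{"jaw":0,"linear":[0,0,0],"twist":0},{"jaw":0,"linear":[0,0,0],"twist":0},{"jaw":0,"linear":[0,0,0],"twist":0},{"jaw":0,"linear":[0,0,0],"twist":0},{"jaw":0,"linear":[0,0,0],"twist":0}]' 25; python3 -c "
from h import *
st()"
```

```text
time: 3.78
position: [0.557, -0.2002, 0.0997]
tool_rot: [0.64, 0.769, -0.0, -0.0]
ft_force: [-1.4, 0.1, 1.3]
grip_width: 0.0076
grip_force: 25.0
t 3.78 pos [ 0.557  -0.2002  0.0997] b(tool y angle) 10.45 F [-1.39  0.08  1.26] M [ 0.02  0.08 -0.  ] w 0.0076 g 25.0
```

```bash
python3 -m pendant '[{"jaw":0,"linear":[0,0,-0.5],"twist":0},{"jaw":0,"linear":[0,0,-1],"twist":0},{"jaw":0,"linear":[0,0,-1.5],"twist":0},{"jaw":0,"linear":[0,0,-2],"twist":0},{"jaw":0,"linear":[0,0,-2],"twist":0},{"jaw":0,"linear":[0,0,-2],"twist":0},{"jaw":0,"linear":[0,0,-2],"twist":0},{"jaw":0,"linear":[0,0,-2],"twist":0},{"jaw":0,"linear":[0,0,-1],"twist":0},{"jaw":0,"linear":[0,0,0],"twist":0},{"jaw":0,"linear":[0,0,0],"twist":0}]' 30; python3 -c "
from h import *
st()
c=shot('scene'); P=pts(c)
m=(abs(P[...,0]-.56)<.06)&(abs(P[...,1]+.2)<.045)&(P[...,2]>.03)&(P[...,2]<.28)
v,u=np.nonzero(m);print(u.min(),u.max(),v.min(),v.max(),P[m][:,2].min(),np.percentile(P[m][:,2],2))
# strip, scene: dark pixels raycast to top z=.093
g=c['color'].max(-1)
for (u0,u1,v0,v1) in ((325,355,198,214),(360,392,208,228)):
    q=[(a,b) for a in range(v0,v1) for b in range(u0,u1) if g[a,b]<50]
    w=np.array([ray(c,b,a,.089)[:2]*1000 for a,b in q],np.float32); print(len(w),cv2.minAreaRect(w))
"
```

```text
time: 4.7
position: [0.5571, -0.2001, 0.2399]
tool_rot: [0.64, 0.769, 0.0, 0.0]
ft_force: [-0.1, -0.0, -1.6]
grip_width: 0.0079
grip_force: 30.0
t 4.7 pos [ 0.5571 -0.2001  0.2399] b(tool y angle) 10.45 F [-0.14 -0.04 -1.57] M [ 0.03 -0.1   0.01] w 0.0079 g 30.0
220 245 99 157 0.14108141511911487 0.14566283185465084
44 ((536.706298828125, 89.17916870117188), (8.623038291931152, 37.479454040527344), 6.640178203582764)
50 ((527.1326293945312, 177.2910614013672), (8.873706817626953, 38.664405822753906), 6.6552581787109375)
```

```bash
python3 -m pendant '[{"jaw":0,"linear":[0,0,0],"twist":4},{"jaw":0,"linear":[1.5,0,-0.5],"twist":0},{"jaw":0,"linear":[3,0,-0.5],"twist":0},{"jaw":0,"linear":[3,0,0],"twist":0},{"jaw":0,"linear":[3.5,0,0],"twist":0},{"jaw":0,"linear":[3.5,0,0],"twist":0},{"jaw":0,"linear":[3,0,0],"twist":0},{"jaw":0,"linear":[3,0,0],"twist":0},{"jaw":0,"linear":[1.7,0,0],"twist":0},{"jaw":0,"linear":[0,0,0],"twist":0},{"jaw":0,"linear":[0,0,0],"twist":0}]' 30
python3 - <<'E'
from h import *
st(); c=shot('wrist','w3.png'); P=pts(c); g=c['color'].max(-1)
m=(g<70)&(P[...,2]>.08)&(P[...,2]<.1)&(abs(P[...,0]-.53)<.04)&(P[...,1]>.03)
N,L,S,C=cv2.connectedComponentsWithStats(m.astype(np.uint8))
for i in range(1,N):
    if S[i,4]>30:
        v,u=np.nonzero(L==i);w=np.array([ray(c,b,a,.093)[:2]*1000 for a,b in zip(v,u)],np.float32)
        print(C[i].round(),S[i],cv2.minAreaRect(w),P[L==i].mean(0).round(4))
E
```

```text
time: 5.67
position: [0.5311, 0.0219, 0.2488]
tool_rot: [0.665, 0.747, -0.001, -0.001]
ft_force: [-0.1, -0.8, -1.7]
grip_width: 0.0079
grip_force: 30.0
t 5.67 pos [0.5311 0.0219 0.2488] b(tool y angle) 6.66 F [-0.14 -0.76 -1.7 ] M [-0.05 -0.08  0.  ] w 0.0079 g 30.0
```

View pics/w3.png

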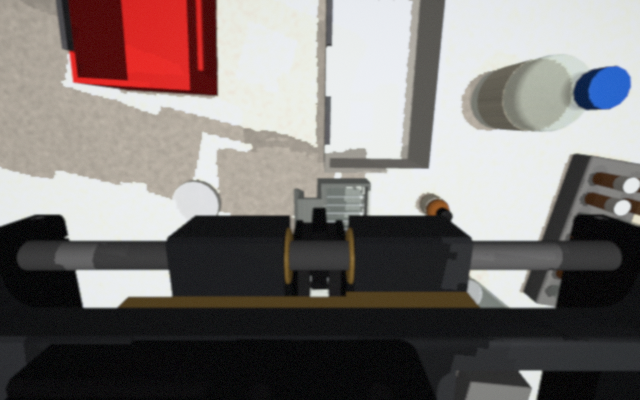

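The wrist view shows the white trough's near wall as a vertical line at u≈325. The strip segments are at (327,~20) and (327,96–144), with the notch between them. The held basket is upright at (335,200). Next I measure the strip precisely.

Run:
```python
from h import *
c=load('wrist'); P=pts(c); g=c['color'].max(-1)
for r in (20,60,75,120,155): print(r,g[r,318:340].tolist(),(P[r,320:336,2]*1000).round().astype(int).tolist())
# strip edges at z=.093 along columns 326..329
for col in (327,328): print(col,g[0:165:1,col].tolist())
```

```text
20 [205, 180, 172, 172, 173, 171, 158, 133, 105, 90, 93, 95, 97, 120, 170, 219, 236, 240, 241, 240, 240, 240] [0, 0, 1, 0, 1, 17, 83, 94, 94, 94, 95, 92, 5, 7, 5, 5]
60 [174, 163, 163, 166, 162, 159, 151, 159, 203, 232, 238, 238, 239, 238, 238, 238, 237, 237, 238, 238, 238, 238] [0, 1, 2, 1, 1, 58, 84, 85, 84, 85, 86, 6, 5, 6, 5, 8]
75 [174, 162, 159, 158, 155, 151, 147, 164, 209, 233, 238, 239, 239, 239, 239, 240, 238, 239, 239, 239, 239, 239] [1, 0, 2, 1, 0, 74, 87, 86, 85, 86, 84, 5, 5, 4, 5, 5]
120 [163, 167, 163, 163, 158, 145, 120, 99, 95, 97, 104, 124, 170, 218, 234, 239, 240, 239, 239, 239, 240, 239] [0, 1, -1, -1, 52, 94, 95, 93, 94, 93, 6, 5, 5, 4, 4, 5]
155 [168, 162, 163, 163, 155, 140, 133, 142, 156, 159, 159, 160, 158, 158, 158, 160, 159, 159, 158, 159, 159, 159] [0, 0, 1, 394, 85, 84, 84, 85, 85, 85, 5, 5, 5, 5, 6, 4]
327 [94, 94, 93, 98, 97, 100, 98, 99, 96, 100, 100, 100, 98, 98, 97, 96, 92, 91, 90, 89, 90, 92, 92, 91, 90, 93, 93, 96, 94, 95, 94, 93, 92, 89, 90, 90, 91, 90, 91, 93, 92, 95, 91, 89, 77, 104, 160, 203, 225, 229, 230, 230, 230, 230, 231, 231, 230, 231, 2
[... 577 characters left out ...]
 93, 93, 92, 92, 93, 94, 91, 95, 94, 96, 95, 95, 95, 93, 95, 94, 94, 94, 94, 94, 95, 93, 97, 96, 84, 73, 112, 181, 223, 234, 236, 237, 237, 238, 236, 237, 237, 237, 237, 238, 238, 238, 237, 237, 237, 239, 238, 238, 238, 238, 238, 238, 238, 239, 238, 238, 238, 238, 238, 238, 238, 238, 239, 239, 239, 239, 238, 238, 239, 239, 239, 240, 238, 238, 239, 236, 222, 165, 114, 101, 101, 100, 99, 99, 99, 100, 100, 101, 100, 101, 100, 99, 100, 103, 100, 102, 103, 102, 102, 102, 100, 104, 103, 103, 102, 105, 105, 106, 106, 105, 106, 104, 104, 105, 104, 101, 106, 104, 102, 104, 106, 105, 105, 106, 118, 164, 223, 238, 239, 240, 239, 240, 237, 225, 188, 163, 159, 158, 157, 155, 153, 152, 154, 152, 150, 151]
```

Run:
```python
from h import *
c=load('wrist')
R=lambda u,v,z=.093:(ray(c,u,v,z)[:2]*1000).round(1)
print('notch far top',R(328,43),'far bottom',R(327,45.7,.085),'near',R(327,96.3),'strip start',R(327,144))
L=[R(325.3,20),R(324.3,120)];Rr=[R(331.3,20),R(329.7,120)];print('edges',L,Rr)
mid=[(a+b)/2 for a,b in zip(L,Rr)];d=mid[0]-mid[1];print('mid',mid,'yaw',np.degrees(np.arctan2(-d[0],d[1])))
print('wall inner/outer z85',R(324,60,.085),R(330.6,60,.085),R(322,155,.085))
# held basket in view: plate row
P=pts(c);g=c['color']
for r in (195,205,212): print(r,(P[r,290:345:2]*1000).round().astype(int)[:,[0,2]].tolist())
```

```text
notch far top [523.3 150.8] far bottom [522.6 150.2] near [528.  105.7] strip start [533.4  62.2]
edges [array([518.6, 169. ]), array([528.1,  84.1])] [array([523.8, 169.6]), array([533.1,  84.7])]
mid [array([521.2, 169.3]), array([530.6,  84.4])] yaw 6.317969725234976
wall inner/outer z85 [521.4 137.8] [527.4 138.5] [530.   50.2]
195 [[496, 1], [499, 0], [512, 194], [514, 197], [516, 211], [517, 211], [518, 212], [515, 1], [517, 0], [520, 0], [522, 1], [525, 0], [528, 1], [527, 211], [528, 212], [529, 211], [532, 157], [534, 158], [534, 181], [536, 180], [537, 180], [538, 182], [540, 181], [541, 181], [543, 182], [544, 181], [546, 179], [547, 181]]
205 [[498, 1], [500, 1], [513, 194], [515, 198], [517, 220], [518, 220], [519, 220], [520, 221], [521, 220], [523, 219], [524, 221], [525, 220], [526, 221], [527, 221], [528, 220], [529, 220], [533, 157], [535, 159], [536, 165], [536, 184], [538, 182], [539, 184], [523, 394], [542, 184], [543, 184], [545, 184], [546, 184], [548, 183]]
212 [[499, 0], [501, 1], [514, 194], [515, 197], [517, 221], [518, 222], [520, 221], [521, 220], [522, 221], [523, 221], [524, 220], [525, 229], [526, 229], [527, 230], [529, 230], [530, 230], [531, 230], [532, 229], [536, 184], [537, 184], [538, 182], [540, 182], [541, 182], [543, 183], [544, 183], [545, 183], [547, 182], [548, 183]]
```

Run:
```python
from h import *
c=load('wrist');P=pts(c);o=robot.get_obs();p=o['position'];b=np.radians(6.66)
X=((P[...,:2]-p[:2])@np.array([np.cos(b),np.sin(b)]))*1000; Y=((P[...,:2]-p[:2])@np.array([-np.sin(b),np.cos(b)]))*1000; Z=P[...,2]*1000
# basket axes coordinates
for r in range(184,216,3):
    m=(abs(Z[r]-220.5)<3)&(abs(X[r])<30); n=(Z[r]>165)&(Z[r]<187)&(X[r]>-5)&(X[r]<45)
    f=lambda m:(X[r][m].min().round(1),X[r][m].max().round(1),Y[r][m].mean().round(1)) if m.any() else None
    print(r,f(m),f(n))
m=(abs(Z-220.5)<3)&(abs(X)<20);print('bridge far edge',np.percentile(Y[m],[90,97,100]), 'z',np.median(Z[m]))
m=(abs(Z-176)<12)&(X>5)&(X<35);print('part far edge',np.percentile(Y[m],[97,99.5,100]))
```

```text
184 None (np.float64(-2.4), np.float64(35.5), np.float64(19.3))
187 None (np.float64(33.9), np.float64(35.7), np.float64(16.6))
190 None (np.float64(4.3), np.float64(35.8), np.float64(12.6))
193 None (np.float64(4.1), np.float64(35.7), np.float64(12.4))
196 None (np.float64(4.0), np.float64(36.1), np.float64(11.8))
199 (np.float64(-13.7), np.float64(-0.3), np.float64(19.6)) (np.float64(4.2), np.float64(35.3), np.float64(6.5))
202 (np.float64(-13.6), np.float64(-0.3), np.float64(17.9)) (np.float64(4.1), np.float64(35.4), np.float64(6.2))
205 (np.float64(-13.6), np.float64(-0.3), np.float64(16.1)) (np.float64(4.7), np.float64(35.5), np.float64(5.2))
208 (np.float64(-13.7), np.float64(2.6), np.float64(14.4)) (np.float64(4.2), np.float64(35.6), np.float64(0.4))
211 (np.float64(-13.7), np.float64(-5.6), np.float64(12.4)) (np.float64(4.1), np.float64(35.7), np.float64(0.1))
214 (np.float64(-13.1), np.float64(-5.6), np.float64(10.6)) (np.float64(4.3), np.float64(35.8), np.float64(-5.5))
bridge far edge [19.32711468 19.75012183 20.04387046] z 220.48517796590357
part far edge [19.91629575 20.05834858 20.16573137]
```

```bash
python3 -m pendant '[{"jaw":0,"linear":[1,0.4,0],"twist":0.3},{"jaw":0,"linear":[2,0.4,0],"twist":0},{"jaw":0,"linear":[2,0.4,0],"twist":0},{"jaw":0,"linear":[1.2,0.2,0.5],"twist":0},{"jaw":0,"linear":[0,0,1.5],"twist":0},{"jaw":0,"linear":[0,0,1.5],"twist":0},{"jaw":0,"linear":[0,0,1],"twist":0},{"jaw":0,"linear":[0,0,0],"twist":0},{"jaw":0,"linear":[0,0,0],"twist":0}]' 30
python3 - <<'E'
from h import *
o=st(); c=shot('wrist'); s=shot('scene')
A=cv2.resize(c['color'][:260,200:460],(600,600)); B=cv2.resize(s['color'][130:280,290:410],(200*2,250*2))
cv2.imwrite('pics/w4.png',A);cv2.imwrite('pics/s4.png',cv2.resize(s['color'][120:270,270:410],(560,600),interpolation=2))
P=pts(c);p=o['position'];b=np.radians(6.4)
F=lambda q:((q[...,:2]-p[:2])@np.array([[np.cos(b),-np.sin(b)],[np.sin(b),np.cos(b)]]))*1000
XY=F(P);Z=P[...,2]*1000;g=c['color'].max(-1)
z0=(p[2]-.0947)*1000
m=(abs(Z-z0-66)<4)&(abs(XY[...,0])<20)&(XY[...,1]>8)&(XY[...,1]<22);print('bridge X',np.percentile(XY[m][:,0],[1,3]),'n',m.sum())
m=(abs(Z-93.5)<3)&(g<130)&(abs(XY[...,0])<30)
N,L,S,C=cv2.connectedComponentsWithStats(m.astype(np.uint8))
for i in range(1,N):
    if S[i,4]>15: q=XY[L==i];print('strip wrist',C[i].round(),S[i],np.percentile(q,[2,50,98],0).round(1).tolist())
P=pts(s);XY=F(P);Z=P[...,2]*1000;g=s['color'].max(-1)
m=(g<60)&(Z>86)&(Z<98)&(abs(XY[...,0])<30)
N,L,S,C=cv2.connectedComponentsWithStats(m.astype(np.uint8))
for i in range(1,N):
    if S[i,4]>8: q=XY[L==i];print('strip scene',C[i].round(),S[i],np.percentile(q,[2,50,98],0).round(1).tolist())
m=(Z>z0)&(Z<z0+110)&(abs(XY[...,0])<50)&(abs(XY[...,1])<30)
for a in range(0,110,10):
    k=m&(abs(Z-z0-a)<5)
    if k.sum(): print(a,k.sum(),np.percentile(XY[k],[3,50,97],0).round(1).tolist())
E
```

```text
time: 6.47
position: [0.5391, 0.0829, 0.2038]
tool_rot: [0.668, 0.744, -0.001, -0.001]
ft_force: [0.3, 0.6, -0.3]
grip_width: 0.0079
grip_force: 30.0
t 6.47 pos [0.5391 0.0829 0.2038] b(tool y angle) 6.1 F [ 0.26  0.6  -0.32] M [ 0.08 -0.07  0.02] w 0.0079 g 30.0
bridge X [-13.24270027 -13.11727125] n 398
strip wrist [310.  82.] [307  52   7  60 364] [[-9.4, 70.2], [-7.1, 91.3], [-4.8, 111.9]]
strip wrist [311. 181.] [308 167   6  31 175] [[-9.8, -1.3], [-7.4, 12.7], [-5.5, 24.4]]
strip scene [285. 177.] [284 175   4   5  11] [[-29.8, -159.7], [-28.7, -156.2], [-25.5, -150.0]]
strip scene [345. 207.] [342 205   7   6  19] [[-9.6, 12.2], [-3.7, 19.1], [-0.4, 26.3]]
strip scene [375. 218.] [368 215  16   8  45] [[-6.7, 76.7], [-2.3, 93.5], [0.5, 112.0]]
0 40 [[7.3, -16.9], [39.0, 8.2], [41.7, 20.4]]
10 101 [[1.0, -19.2], [37.6, 9.9], [41.6, 20.9]]
20 212 [[1.6, -19.2], [24.8, 1.2], [41.2, 20.4]]
30 103 [[1.4, -18.8], [5.0, 0.7], [31.9, 19.0]]
40 69 [[-10.2, -19.3], [3.1, 2.1], [5.7, 20.2]]
50 73 [[-10.3, -18.6], [3.3, 4.8], [6.0, 20.1]]
60 63 [[-9.8, -19.9], [3.6, 4.6], [6.4, 20.4]]
70 44 [[-6.9, -14.2], [5.2, 10.4], [8.3, 19.1]]
80 43 [[-7.0, -8.1], [13.4, 8.9], [16.3, 15.1]]
90 41 [[-9.3, 0.7], [8.0, 11.2], [15.6, 15.3]]
100 37 [[-8.5, 5.9], [6.0, 11.3], [16.7, 15.1]]
```

View pics/w4.png

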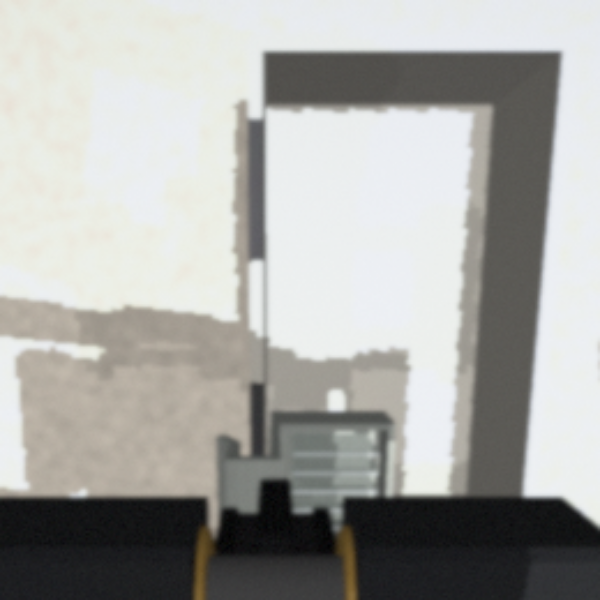

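View pics/s4.png

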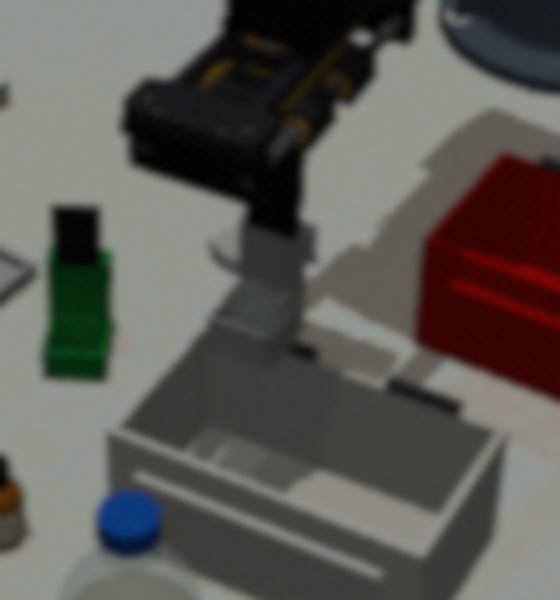

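The basket is over the near strip segment with the trough wall inside the hook's gap, at wrist-crop (257,420). The notch is at crop rows 258–383. The scene view shows the basket upright above the trough. I shift slightly and descend in stages, watching the force.

```bash
python3 -m pendant '[{"jaw":0,"linear":[0.2,-0.08,0],"twist":-0.2},{"jaw":0,"linear":[0,0,1],"twist":0},{"jaw":0,"linear":[0,0,1],"twist":0},{"jaw":0,"linear":[0,0,1],"twist":0},{"jaw":0,"linear":[0,0,1],"twist":0},{"jaw":0,"linear":[0,0,0.5],"twist":0},{"jaw":0,"linear":[0,0,0],"twist":0},{"jaw":0,"linear":[0,0,0],"twist":0}]' 30
python3 - <<'E'
from h import *
o=st(); c=shot('wrist')
P=pts(c);p=o['position'];b=np.radians(6.3)
XY=((P[...,:2]-p[:2])@np.array([[np.cos(b),-np.sin(b)],[np.sin(b),np.cos(b)]]))*1000
Z=P[...,2]*1000;g=c['color'].max(-1);z0=(p[2]-.0947)*1000
m=(abs(Z-z0-66)<4)&(abs(XY[...,0])<20)&(XY[...,1]>8)&(XY[...,1]<22);print('bridge X',np.percentile(XY[m][:,0],[1,3]),'n',m.sum())
m=(abs(Z-93.5)<3)&(g<130)&(abs(XY[...,0])<30)
N,L,S,C=cv2.connectedComponentsWithStats(m.astype(np.uint8))
for i in range(1,N):
    if S[i,4]>15: q=XY[L==i];print('strip wrist',C[i].round(),S[i],np.percentile(q,[1,50,99],0).round(1).tolist())
E
```

```text
time: 7.23
position: [0.5381, 0.0855, 0.1588]
tool_rot: [0.667, 0.745, -0.0, -0.001]
ft_force: [-1.0, -0.5, -1.8]
grip_width: 0.0081
grip_force: 30.0
t 7.23 pos [0.5381 0.0855 0.1588] b(tool y angle) 6.34 F [-0.95 -0.54 -1.78] M [-0.05 -0.13 -0.03] w 0.0081 g 30.0
bridge X [-13.31097209 -13.16427134] n 395
strip wrist [310.  78.] [306  42   8  73 536] [[-9.0, 66.6], [-6.4, 88.9], [-4.4, 109.8]]
strip wrist [310. 188.] [307 180   7  18 123] [[-8.9, 10.1], [-6.8, 16.5], [-4.6, 22.0]]
```

```bash
python3 -m pendant '[{"jaw":0,"linear":[0,0,0.4],"twist":0},{"jaw":0,"linear":[0,0,0.4],"twist":0},{"jaw":0,"linear":[0,0,0.4],"twist":0},{"jaw":0,"linear":[0,0,0],"twist":0},{"jaw":0,"linear":[0,0,0],"twist":0}]' 30; python3 -c "
from h import *
st()"
```

```text
time: 7.7
position: [0.5381, 0.0855, 0.1473]
tool_rot: [0.667, 0.745, -0.0, -0.0]
ft_force: [0.3, 0.3, -2.0]
grip_width: 0.0082
grip_force: 30.0
t 7.7 pos [0.5381 0.0855 0.1473] b(tool y angle) 6.35 F [ 0.3   0.25 -1.96] M [-0.   -0.08  0.01] w 0.0082 g 30.0
```

```bash
python3 -m pendant '[{"jaw":0,"linear":[0,0,0.3],"twist":0},{"jaw":0,"linear":[0,0,0.3],"twist":0},{"jaw":0,"linear":[0,0,0.3],"twist":0},{"jaw":0,"linear":[0,0,0.3],"twist":0},{"jaw":0,"linear":[0,0,0.3],"twist":0},{"jaw":0,"linear":[0,0,0],"twist":0},{"jaw":0,"linear":[0,0,0],"twist":0}]' 30; python3 -c "
from h import *
st()"
```

```text
time: 8.28
position: [0.5382, 0.0855, 0.1322]
tool_rot: [0.667, 0.745, -0.0, -0.0]
ft_force: [-1.0, 0.4, -1.3]
grip_width: 0.0077
grip_force: 30.0
t 8.28 pos [0.5382 0.0855 0.1322] b(tool y angle) 6.35 F [-1.04  0.39 -1.3 ] M [ 0.02 -0.07  0.04] w 0.0077 g 30.0
```

```bash
python3 -m pendant '[{"jaw":0,"linear":[0,0,0.2],"twist":0},{"jaw":0,"linear":[0,0,0.2],"twist":0},{"jaw":0,"linear":[0,0,0.1],"twist":0},{"jaw":0,"linear":[0,0,0],"twist":0}]' 30 | tail -4;  python3 -m pendant '[{"jaw":0,"linear":[0,0,0.1],"twist":0},{"jaw":0,"linear":[0,0,0],"twist":0}]'; python3 -c "
from h import *
st()"
```

```text
tool_rot: [0.667, 0.745, -0.0, -0.0]
ft_force: [0.3, -0.6, -1.1]
grip_width: 0.0072
grip_force: 30.0
time: 8.78
position: [0.5383, 0.0855, 0.1264]
tool_rot: [0.667, 0.745, -0.0, -0.0]
ft_force: [0.1, 0.6, -2.2]
grip_width: 0.0076
grip_force: 30.0
t 8.78 pos [0.5383 0.0855 0.1264] b(tool y angle) 6.35 F [ 0.09  0.65 -2.16] M [ 0.03 -0.16 -0.01] w 0.0076 g 30.0
```

```bash
for i in 1; do python3 -m pendant '[{"jaw":0,"linear":[0,0,0.05],"twist":0},{"jaw":0,"linear":[0,0,0],"twist":0}]' | grep -E "pos|ft"; done; python3 -m pendant '[{"jaw":0,"linear":[0,0,0.05],"twist":0},{"jaw":0,"linear":[0,0,0],"twist":0}]' | grep -E "pos|ft"; python3 -m pendant '[{"jaw":0,"linear":[0,0,0.05],"twist":0},{"jaw":0,"linear":[0,0,0],"twist":0}]' | grep -E "pos|ft"
```

```text
position: [0.5384, 0.0855, 0.126]
ft_force: [0.9, -0.0, -1.6]
position: [0.5384, 0.0855, 0.1256]
ft_force: [0.2, 0.2, -1.5]
position: [0.5385, 0.0855, 0.1256]
ft_force: [-0.9, 0.1, 2.7]
```

Contact came at TCP z 0.1256, which matches the expected height on the strip. Next I slide along the rim with light contact.

```bash
python3 -m pendant '[{"jaw":0,"linear":[0.2,0,0],"twist":0},{"jaw":0,"linear":[0.3,0,0],"twist":0},{"jaw":0,"linear":[0.3,0,0],"twist":0},{"jaw":0,"linear":[0.2,0,0],"twist":0}]' | grep -E "pos|ft"; python3 -m pendant '[{"jaw":0,"linear":[0.4,0,0],"twist":0},{"jaw":0,"linear":[0.4,0,0],"twist":0},{"jaw":0,"linear":[0.4,0,0],"twist":0},{"jaw":0,"linear":[0.4,0,0],"twist":0},{"jaw":0,"linear":[0.4,0,0],"twist":0},{"jaw":0,"linear":[0.4,0,0],"twist":0},{"jaw":0,"linear":[0.4,0,0],"twist":0},{"jaw":0,"linear":[0,0,0],"twist":0}]' | grep -E "pos|ft"
python3 - <<'E'
from h import *
o=st(); c=shot('wrist')
P=pts(c);p=o['position'];b=np.radians(6.3)
XY=((P[...,:2]-p[:2])@np.array([[np.cos(b),-np.sin(b)],[np.sin(b),np.cos(b)]]))*1000
Z=P[...,2]*1000;g=c['color'].max(-1);z0=(p[2]-.0947)*1000
m=(abs(Z-z0-66)<4)&(abs(XY[...,0])<20)&(XY[...,1]>8)&(XY[...,1]<25);print('bridge X',np.percentile(XY[m][:,0],[1,3]),'Y',XY[m][:,1].max(),'n',m.sum())
m=(abs(Z-93.5)<3)&(g<130)&(abs(XY[...,0])<30)
N,L,S,C=cv2.connectedComponentsWithStats(m.astype(np.uint8))
for i in range(1,N):
    if S[i,4]>15: q=XY[L==i];print('strip wrist',C[i].round(),S[i],np.percentile(q,[0,1,50,99],0).round(1).tolist())
E
```

```text
position: [0.5378, 0.0948, 0.1255]
ft_force: [-0.7, -3.9, 5.6]
position: [0.5346, 0.1243, 0.1253]
ft_force: [0.3, -2.0, 5.3]
t 10.28 pos [0.5346 0.1243 0.1253] b(tool y angle) 6.35 F [ 0.27 -1.96  5.27] M [-0.45 -0.12  0.05] w 0.0077 g 30.0
bridge X [-13.23356538 -13.1693628 ] Y 18.97959174323845 n 400
strip wrist [307. 144.] [303 105   9  79 707] [[-9.7, 27.0], [-9.7, 27.3], [-7.2, 49.9], [-4.9, 71.0]]
strip wrist [309. 198.] [297 196  24   6  44] [[-13.3, 17.0], [-13.1, 17.3], [-4.8, 18.6], [0.2, 19.0]]
strip wrist [310. 288.] [310 276   2  21  29] [[-6.0, -47.1], [-6.0, -46.9], [-6.0, -41.9], [-5.3, -33.0]]
```

```bash
python3 -m pendant '[{"jaw":0,"linear":[0.2,-0.05,0],"twist":0},{"jaw":0,"linear":[0.1,0,0],"twist":0},{"jaw":0,"linear":[0,0,0],"twist":0}]' | grep -E "pos|ft"; python3 -m pendant '[{"jaw":0,"linear":[0.1,0,0],"twist":0},{"jaw":0,"linear":[0,0,0],"twist":0}]' | grep -E "pos|ft"; python3 -m pendant '[{"jaw":0,"linear":[0.1,0,0],"twist":0},{"jaw":0,"linear":[0,0,0],"twist":0}]' | grep -E "pos|ft"
```

```text
position: [0.5338, 0.1266, 0.1251]
ft_force: [1.0, -3.0, 4.7]
position: [0.5334, 0.1275, 0.125]
ft_force: [0.7, -2.3, 4.0]
position: [0.5317, 0.1289, 0.1242]
ft_force: [-0.1, 1.0, -2.2]
```

The upward force vanished, so the hook has found the notch. I centre it slightly and lower it.

```bash
python3 -m pendant '[{"jaw":0,"linear":[0.1,0,0.1],"twist":0},{"jaw":0,"linear":[0,0,0.1],"twist":0},{"jaw":0,"linear":[0,0,0],"twist":0}]' | grep -E "pos|ft"; python3 -m pendant '[{"jaw":0,"linear":[0,0,0.1],"twist":0},{"jaw":0,"linear":[0,0,0.1],"twist":0},{"jaw":0,"linear":[0,0,0],"twist":0}]' | grep -E "pos|ft"; python3 -m pendant '[{"jaw":0,"linear":[0,0,0.1],"twist":0},{"jaw":0,"linear":[0,0,0],"twist":0}]' | grep -E "pos|ft"
```

```text
position: [0.5319, 0.1295, 0.1222]
ft_force: [0.0, -0.1, -1.6]
position: [0.5327, 0.1292, 0.1207]
ft_force: [0.3, -0.3, -1.0]
position: [0.5329, 0.1291, 0.1199]
ft_force: [0.7, -0.1, -2.2]
```

```bash
python3 -m pendant '[{"jaw":0,"linear":[0,0,0.1],"twist":0},{"jaw":0,"linear":[0,0,0],"twist":0},{"jaw":0,"linear":[0,0,0],"twist":0}]' | grep -E "pos|ft"; python3 -m pendant '[{"jaw":0,"linear":[0,0,0.07],"twist":0},{"jaw":0,"linear":[0,0,0],"twist":0}]' | grep -E "pos|ft"; python3 -m pendant '[{"jaw":0,"linear":[0,0,0.05],"twist":0},{"jaw":0,"linear":[0,0,0],"twist":0}]' | grep -E "pos|ft"
```

```text
position: [0.533, 0.1291, 0.119]
ft_force: [0.3, 0.4, -1.7]
position: [0.533, 0.1291, 0.1183]
ft_force: [0.2, -0.3, -1.0]
position: [0.5329, 0.1291, 0.1178]
ft_force: [0.3, 0.5, -1.5]
```

```bash
python3 -m pendant '[{"jaw":0,"linear":[0,0,0.05],"twist":0},{"jaw":0,"linear":[0,0,0],"twist":0}]' | grep -E "pos|ft"; python3 -m pendant '[{"jaw":0,"linear":[0,0,0.04],"twist":0},{"jaw":0,"linear":[0,0,0],"twist":0},{"jaw":0,"linear":[0,0,0],"twist":0}]' | grep -E "pos|ft"; python3 -c "
from h import *
st()"
```

```text
position: [0.533, 0.1291, 0.1176]
ft_force: [-0.1, 0.5, 1.7]
position: [0.5331, 0.1292, 0.1176]
ft_force: [-1.5, 0.2, 5.8]
t 12.58 pos [0.5331 0.1292 0.1176] b(tool y angle) 6.35 F [-1.51  0.25  5.77] M [-0.03  0.2   0.02] w 0.0078 g 30.0
```

The hook is seated: it went down exactly 8 mm and then met firm support. I unload, open gently and back off.

```bash
python3 -m pendant '[{"jaw":0,"linear":[0,0,-0.05],"twist":0},{"jaw":0,"linear":[0,0,0],"twist":0},{"jaw":0.12,"linear":[0,0,0],"twist":0},{"jaw":0.2,"linear":[0,0,0],"twist":0},{"jaw":0.3,"linear":[0,0,0],"twist":0},{"jaw":0.4,"linear":[0,0,0],"twist":0},{"jaw":0.4,"linear":[0,0,0],"twist":0},{"jaw":0.4,"linear":[0,0,0],"twist":0},{"jaw":0.4,"linear":[0,0,0],"twist":0}]' 10 | grep -E "pos|ft|wid"; python3 -m pendant '[{"jaw":0.4,"linear":[0,0,-0.5],"twist":0},{"jaw":0.4,"linear":[0,0,-1.5],"twist":0},{"jaw":0.4,"linear":[0,0,-2],"twist":0},{"jaw":0.4,"linear":[0,0,-2.5],"twist":0},{"jaw":0.4,"linear":[0,0,-2.5],"twist":0},{"jaw":0.4,"linear":[0,0,-2],"twist":0},{"jaw":0.4,"linear":[0,0,0],"twist":0},{"jaw":0.4,"linear":[0,0,0],"twist":0},{"jaw":0.4,"linear":[0,0,0],"twist":0}]' | grep -E "pos|ft|wid"
python3 - <<'E'
from h import *
st(); s=shot('scene');c=shot('wrist')
A=cv2.resize(s['color'][140:270,280:410],(400,400),interpolation=2);B=cv2.resize(c['color'][:260,200:460],(400,400))
cv2.imwrite('pics/e.png',np.hstack([A,B]))
P=pts(c);m=(P[...,2]>.11)&(P[...,2]<.14)&(abs(P[...,0]-.533)<.03)&(abs(P[...,1]-.129)<.04);print(m.sum(),np.percentile(P[m],[2,50,98],0).round(4).tolist() if m.any() else '')
E
```

```text
position: [0.533, 0.1291, 0.1174]
ft_force: [0.6, 0.1, 0.2]
grip_width: 0.0336
position: [0.5323, 0.1291, 0.2269]
ft_force: [-0.9, 0.1, -0.8]
grip_width: 0.0349
t 14.08 pos [0.5323 0.1291 0.2269] b(tool y angle) 6.35 F [-0.86  0.06 -0.76] M [-0.01 -0.12 -0.01] w 0.0349 g 0.0
394 [[0.5286, 0.1139, 0.1133], [0.5333, 0.13, 0.1289], [0.538, 0.143, 0.1303]]
```

View pics/e.png

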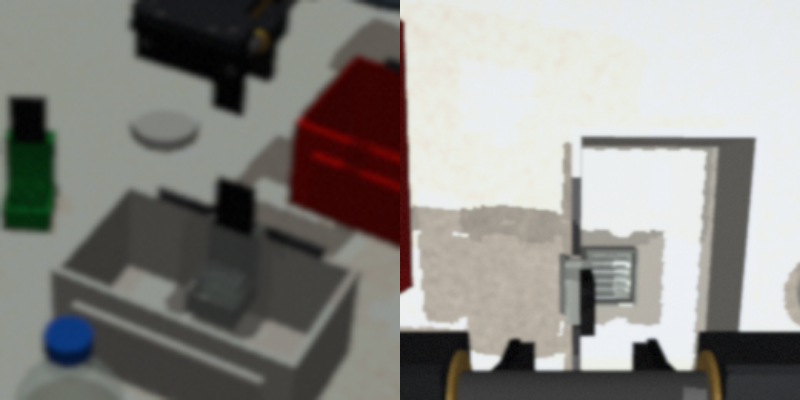

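The left panel shows the basket hanging upright inside the trough, its grip at (235,205) between the two strip segments. Its grip top is at z 0.129, which matches home (0.023 + 0.106). The gripper is clear, so I hand in.

```bash
python3 -c "
from rig import robot
print(robot.hand_in())"
```

```text
the job is handed in; nothing more can be done
None
```

The job is handed in: the steel basket hangs upright on the white trough's near rim with its hook fully home in the notch, held until seated, and rim contact readings stayed under about 8 N.

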